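Close the vial case with its tongue-and-lip cover

ROBOT

A 7-joint arm with a two-finger parallel gripper is mounted at the origin on the work surface. World frame = base frame: x ahead of the robot, y to its left, z up, the work surface at z = 0. Lengths are in m, angles in rad, forces in N, time in s.
With the tool pointing down it reaches from about 0.425 to 0.875 m from the base axis. Payload 4.7 kg.
Tool frame: the origin (TCP) lies at the very end of the fingers, on their centre line; the grasp point (between the pads) lies 19 mm behind it; z points along the fingers, y is the line along which they close (so a half turn about z gives the same grasp; the last joint's range is limited). The gripper opens to 85 mm and grips with 20 to 120 N. Pads are 22 mm wide; open, the fingers measure 114 mm over their backs; the gripper's body (76 mm by 85 mm) begins 54 mm behind the grasp point. The pads swing forward as they close: fully open they stand 13 mm farther back than shut.
Start: joints at [0.014, 0.321, -0.07, 1.45, 0.023, 1.371, -0.057], TCP at [0.65, -0, 0.231] pointing down, gripper open.
Joint ranges: [-2.86, 2.86], [-0.3, 2.09], [-1.38, 1.24], [0.06, 2.45], [-1.56, 4.7], [0.09, 2.05], [-2.69, 2.69]. Speed limits (rad/s): [2.57, 2.57, 3.14, 3.14, 3.14, 3.14, 3.14].

INTERFACE

Orientations are given as a unit quaternion [w, x, y, z].
In Python, from plant import arm, get_image, camera_model gives the robot as it stands.
- The arm moves only by the shell command python3 -m crank 'ROWS' [FORCE]. ROWS is JSON, one flat list of numbers, 7 for each row, row after row: the gripper command: -1 is fully open, 1 is shut, values between are in proportion, then the shift along the world's x, y, z in cm, then the turn, a rotation vector about the world's x, y, z in degrees. In form: [claw, tx, ty, tz, wx, wy, wz, claw, tx, ty, tz, wx, wy, wz, ...]. A call has 1 to 12 rows; each row is the pose to reach, as a shift and turn from the pose commanded when the call began; what a row does not reach only later rows make up. A row lasts 1/12 s, in which the tool goes at most 41.7 mm and 7.16 degrees, less where a joint would pass 70% of its speed; a pose out of reach is approached as far as the arm can. A call with a gripper value outside its range is refused whole. The fingers move at their own pace and stop on an object; FORCE is the grip in N (left out, the last holds). Time passes only in rows, so rows that repeat a pose let the fingers close. It gives the time, the measured TCP pose, the force, the opening and the grip force at its end, in the units of the state.
- arm.get_state(): the state, without advancing time (a new reading comes with each control period).
- get_image(name): name is "scene" or "side" or "wrist"; returns (picture, depth): 420x560x3 uint8, red, green, blue; 420x560 float32, m along the optical axis (not along the pixel's ray), 0 where there is no reading.
- camera_model(name): a dict with "intrinsics" (3x3 intrinsics, pixels), "distortion" ([k1, k2, p1, p2, k3] as OpenCV has them; the pictures are not rectified), "world_from_camera" (4x4, takes a point from camera to world coordinates); the wrist camera has in their place "hand_eye" (4x4, takes a point from camera to tool coordinates, whose origin is the TCP and whose axes are the flange's). Camera axes: x right, y up, looking along -z (the intrinsics and any distortion apply to the point x, -y, -z); pixel columns grow to the right and rows downward; lengths in m; the calibration is good to about 2 mm. A picture is of the moment at which its call begins: read the wrist's pose just before it. camera_model takes no time and is no camera call.
- arm.sign_off(): hands the job in; it is judged then, once.
The state is a dict: "t": time; "joint_positions": joint angles; "dq": joint speeds; "joint_torque": joint torques, N m; "eef_pos": TCP position; "ee_rot": TCP orientation; "ft_force": force on the tool from outside, world axes, zero at the start; "wrist_torque": the same for the moment, N m; "finger_gap": finger opening in m; "grasp_force": force on a finger pad.
Only numpy, scipy, OpenCV 4.12 (cv2) and the standard library are available. Lean on these libraries where they do the work, as an engineer would, in place of code of your own. Each camera call takes 0.05 s, during which the arm holds its last target. There are 200 camera calls.

TASK

Close the vial case: tuck the brass tongue end of the purple cover under the case's brass lip with the cover tilted, then level it down until it lies fully home in the opening. Then slide the red-handled bolt fully over the cover's other end, and let go. Leave the other things on the table where they are.

Things in the scene. Friction and masses are not known exactly. Their poses are not given: they have to be found in the camera images.
- case: Dark wooden vial case, fixed, 114 mm (its x) by 210 mm (its y), rim 42 mm high; left or right of the cover. Origin: on the table under the centre of its open cavity; z up. Cavity 94 mm (x) by 150 mm (y -75 to +75). Ledges along its long sides, 8 mm wide, top at z = 32 mm, carry the cover; vials lie below. From y = -75 to -125 mm a solid end block, top 42 mm, carries the bolt.
- lip_edge (a point): Middle of the lower free edge of the case's brass lip (case x = 0, y = +59, z = 45 mm); axes as the case's. The lip is 6 mm thick (top at 51 mm) and overhangs the cavity's +y end by 16 mm, from y = +59 to +75, so 13 mm is free between ledge height and lip.
- cover: Loose purple board 90 mm (its x) by 146 mm (its y) by 6 mm, 0.14 to 0.28 kg, flat on the table, handle up. Origin: centre of its underside; z up. Its +y end (last 16 mm) is the brass tongue. Too long for the 134 mm opening: it enters only tilted, free end up by 5 to 22 degrees, tongue under the lip. Home: axes along the case's, origin 32 mm above the case's; 2 mm play each side.
- handle (a point): Grip point of the cover's pale wooden bar handle, on its centre (cover x = 0, y = -10, z = 29 mm); axes as the cover's. The bar is 60 mm long along the cover's x, 16 mm thick along its y, and runs from z = 6 (board top) to 40 mm.
- tongue (a point): Middle of the lower edge of the cover's brass end (cover x = 0, y = +73 mm, z = 0); axes as the cover's.
- tail (a point): Middle of the lower edge of the cover's other, free end (cover x = 0, y = -73 mm, z = 0); axes as the cover's.
- bolt (a joint): Travel of the bolt along the case's +y, m: 0 drawn back, 0.024 fully over the cover's end (its stop). Starts within 4 mm of drawn back; stays where left; friction about 3 N. Its 26 mm wide, 5 mm thick steel plate slides 1 mm above the end block; its tip is at case y = -82 mm when the joint is 0.
- bolt_grip (a point): Grip point of the bolt's upright red fin, on its centre line, 71 mm above the table (moves with the bolt; case y = -110 mm at joint 0). The fin is 26 mm wide along the case's x, 10 mm thick along the case's y, and runs from 48 mm (top of the bolt plate) to 82 mm above the table. Axes as the case's.
- tin: Bystander, to be left alone: round aluminium tin, 45 mm across, 34 mm tall. Origin: centre of underside.
- jar: Bystander, to be left alone: green glass jar with cork lid, 64 mm across, 85 mm tall. Origin: centre of underside.
- mug: Bystander, to be left alone: blue mug, 80 mm across, 90 mm tall. Origin: centre of underside.
- flask: Bystander, to be left alone: amber bottle, 60 mm across, 150 mm tall. Origin: centre of underside.
- brush: Bystander, to be left alone: hand brush lying flat. Origin: centre of underside.
- vial_rack: Bystander, to be left alone: black stepped rack of white-capped vials, 70 x 200 mm, about 110 mm tall. Origin: centre of underside.
- bead_tray: Bystander, to be left alone: wooden divided tray, 100 x 140 x 30 mm. Origin: centre of underside.
There are look-alikes about, which are no part of the job. Several things look just like the case: the one meant starts farthest to the robot's right.

How it is judged:
On the way, in this order (a step that is already met when the one before it is completed fails the run):
1. the tongue is at least 6 mm under the lip while the free end is still up above the rim (y of tongue in the frame of case between 0.065 and 0.079 m and z of tongue in the frame of case between 0.029 and 0.042 m and z of tail in the frame of case above 0.043 m), for 0.1 s.
2. the cover lies level and home on the ledges, the bolt still drawn back (z of tongue in the frame of case between 0.029 and 0.035 m and z of tail in the frame of case between 0.029 and 0.035 m and y of tongue in the frame of case between 0.067 and 0.079 m and value of joint bolt below 0.008 m), for 0.2 s.
3. the bolt is slid over the cover's free end (z of tongue in the frame of case between 0.029 and 0.035 m and z of tail in the frame of case between 0.029 and 0.035 m and y of tongue in the frame of case between 0.067 and 0.079 m and value of joint bolt above 0.018 m), for 0.2 s.
At the end, for the whole second after the job is handed in: The cover lies at rest in the case, both ends within 3 mm of the ledge height, the tongue at least 8 mm under the lip, and the bolt is out by more than 18 of its 24 mm (all of step 3 and linear speed of cover below 0.02 m/s); the robot touches nothing.
It fails at once if any other thing on the table is moved by more than 30 mm (distance of any of tin, jar, mug, flask, brush, vial_rack, bead_tray from where it was at the start of the episode above 0.03 m).
It also fails if it takes over 51 s, if anything falls off the work surface, if the arm or the gripper's body presses on something with over 40 N, if the wrist force passes 120 N, or if a joint passes its speed limit or range.

## Working session

There is one attempt and no reset: what is moved stays moved. The work goes in short steps, Python scripts to look and compute and a shell command to move; the robot and the scene stay as the last step left them, time stands still between calls to the robot, and variables do not carry over. Pictures are saved under pics/ and viewed, at most 10 in all, crops included, and the job is handed in when it is done.

```bash
mkdir -p pics; ls; cat > h.py <<'E'
import numpy as np,cv2,json
from plant import arm,get_image,camera_model
from scipy.spatial.transform import Rotation as R
def grab(name):
    s=arm.get_state(); im,d=get_image(name); m=camera_model(name)
    if name=="wrist":
        q=s["ee_rot"]; T=np.eye(4); T[:3,:3]=R.from_quat([q[1],q[2],q[3],q[0]]).as_matrix(); T[:3,3]=s["eef_pos"]
        W=T@np.array(m["hand_eye"])
    else: W=np.array(m["world_from_camera"])
    return im,d,np.array(m["intrinsics"]),np.array(m["distortion"]),W
def rays(px,K,D,W):
    u=cv2.undistortPoints(np.array(px,float).reshape(-1,1,2),K,D).reshape(-1,2)
    return np.c_[u[:,0],-u[:,1],-np.ones(len(u))]@W[:3,:3].T, W[:3,3]
def plane(px,z,K,D,W):
    r,o=rays(px,K,D,W); return o+r*((z-o[2])/r[:,2])[:,None]
def cloud(d,K,D,W):
    h,w=d.shape; g=np.stack(np.meshgrid(np.arange(w),np.arange(h)),-1).reshape(-1,2)
    r,o=rays(g,K,D,W); P=o+r*d.reshape(-1,1); P[d.reshape(-1)<=0]=np.nan
    return P.reshape(h,w,3)
def save(n,im): cv2.imwrite("pics/"+n+".png",cv2.cvtColor(im,cv2.COLOR_RGB2BGR))
E
python3 - <<'E'
from h import *
o={}
for n in("scene","side"):
    im,d,K,D,W=grab(n); save(n,im); o[n+"im"]=im;o[n+"P"]=cloud(d,K,D,W); print(n,W.round(3).tolist(),K[0,0])
np.savez("first.npz",**o)
E
```

```text
pics
scene [[-0.514, -0.538, 0.668, 1.186], [0.858, -0.31, 0.409, 0.454], [-0.013, 0.783, 0.621, 0.718], [0.0, 0.0, 0.0, 1.0]] 404.29769012301375
side [[0.914, 0.241, -0.327, 0.076], [-0.405, 0.579, -0.707, -0.895], [0.019, 0.779, 0.627, 0.878], [0.0, 0.0, 0.0, 1.0]] 408.24546959119846
```

View pics/scene.png

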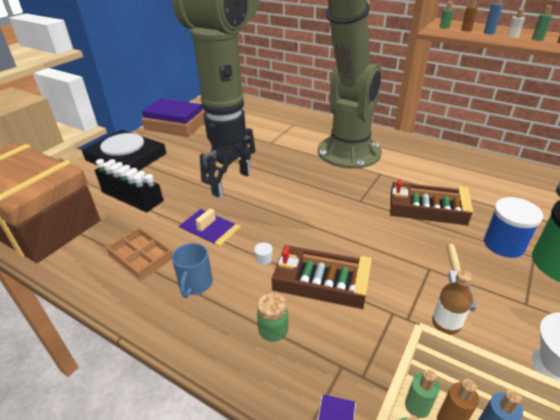

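View pics/side.png

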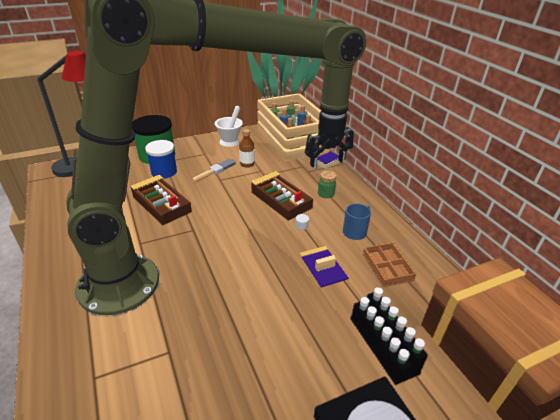

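The scene view has the two vial cases at (322,275) and (430,203). The former, on the robot's right, is meant: lip at (363,275), red fin at (285,257). The purple cover lies at (208,226) with its brass tongue at lower right (225,236), and the tin at (263,253) stands between. The side view agrees: cover (325,268), case (282,195).

```bash
python3 - <<'E'
from h import *
f=np.load("first.npz")
rois={"scene":dict(cover=(175,205,245,250),case=(270,240,375,305),tin=(253,242,275,264)),"side":dict(cover=(298,243,352,290),case=(248,170,316,220),tin=(293,213,312,230))}
for n in rois:
    im=f[n+"im"];P=f[n+"P"];hsv=cv2.cvtColor(im,cv2.COLOR_RGB2HSV);H,S,V=[hsv[...,i].astype(int) for i in range(3)]
    M={"purple":(H>118)&(H<150)&(S>100),"brass":(H>19)&(H<28)&(S>130)&(V>150),"pale":(H>12)&(H<25)&(S>50)&(S<140)&(V>180),"red":((H<5)|(H>172))&(S>170)&(V>110),"white":(S<40)&(V>150)}
    for r,(a,b,c,e) in rois[n].items():
        B=np.zeros(H.shape,bool);B[b:e,a:c]=1
        for k,m in M.items():
            if (r=="tin")!=(k=="white"): continue
            m=m&B&np.isfinite(P[...,2])
            if m.sum()<15: continue
            p=P[m]; z=np.median(p[:,2]); 
            rr=cv2.minAreaRect((p[:,:2]*1000).astype(np.float32))
            print(n,r,k,m.sum(),"mean",p.mean(0).round(4),"z pct",np.percentile(p[:,2],[5,50,95]).round(4),"rect",np.round(rr[0],1),np.round(rr[1],1),round(rr[2],1))
E
```

```text
scene cover purple 681 mean [ 0.5779 -0.164   0.0065] z pct [0.0041 0.0065 0.0086] rect [ 571.9 -172.5] [127.5  88.7] 88.6
scene cover brass 39 mean [ 0.571  -0.0937  0.0051] z pct [0.0022 0.0052 0.0082] rect [573.2 -94.4] [ 7.2 87.8] 89.0
scene cover pale 1425 mean [ 0.5818 -0.1561  0.0056] z pct [-0.0016  0.0011  0.0379] rect [ 566.4 -174.7] [202.8 209.7] 33.6
scene case brass 36 mean [0.5798 0.2734 0.0515] z pct [0.0498 0.0514 0.0533] rect [574.4 271.8] [106.5  12.6] 23.7
scene case pale 2543 mean [0.549  0.1914 0.0165] z pct [-0.0013  0.0011  0.0845] rect [582.6 197. ] [284.4 273. ] 30.3
scene case red 67 mean [0.6183 0.1092 0.0755] z pct [0.0606 0.0791 0.0836] rect [615.9 107.7] [25.9  9.3] 19.7
scene tin white 320 mean [0.6017 0.0356 0.0262] z pct [0.0031 0.0326 0.0361] rect [591.2  27.5] [57.5 43.3] 32.3
side cover purple 725 mean [ 0.5637 -0.1845  0.0068] z pct [0.0039 0.0069 0.0094] rect [ 568.  -175.4] [131.   91.7] 89.4
side cover brass 71 mean [ 0.572  -0.1013  0.0071] z pct [0.0041 0.0073 0.0095] rect [ 572.3 -101.1] [17.4 88.9] 89.4
side cover pale 647 mean [ 0.6125 -0.1555  0.0064] z pct [-0.0019  0.0011  0.0411] rect [ 579.9 -164.1] [201.8 166.1] 64.9
side case brass 96 mean [0.5658 0.2757 0.0514] z pct [0.0487 0.0515 0.0539] rect [566.2 276.6] [110.3  28.2] 13.7
side case pale 639 mean [0.601  0.2314 0.0019] z pct [-0.0024  0.0007  0.0045] rect [615.3 231.5] [325.2 258.6] 68.1
side case red 55 mean [0.6146 0.1036 0.0696] z pct [0.053  0.0709 0.0829] rect [631.7 127.6] [85.1 18.8] 54.5
side tin white 160 mean [0.59   0.0221 0.0274] z pct [0.0061 0.0323 0.0372] rect [602.3  41.3] [76.3 40.5] 60.7
```

```bash
python3 -m crank '[-1,-6,18,6,0,0,0,-1,-6,18,6,0,0,0,-1,-6,18,6,0,0,0,-1,-6,18,6,0,0,0,-1,-6,18,6,0,0,0,-1,-6,18,6,0,0,0,-1,-6,18,6,0,0,0,-1,-6,18,6,0,0,0,-1,-6,18,6,0,0,0]' 60; cat > snap.py <<'E'
import sys
from h import *
im,d,K,D,W=grab("wrist"); n=sys.argv[1]; save(n,im); np.savez(n+".npz",im=im,d=d,K=K,D=D,W=W); print(W.round(3).tolist(),arm.get_state()["ee_rot"])
E
python3 snap.py wcase
```

```text
t: 0.85
eef_pos: [0.5904, 0.1779, 0.2904]
ee_rot: [0.0, 0.708, 0.706, -0.001]
ft_force: [-0.2, -0.1, -1.2]
finger_gap: 0.0852
grasp_force: 0.0
[[1.0, 0.003, 0.002, 0.591], [-0.003, 0.956, 0.294, 0.253], [-0.001, -0.294, 0.956, 0.433], [0.0, 0.0, 0.0, 1.0]] [ 4.00826027e-05  7.08176204e-01  7.06035259e-01 -8.22546742e-04]
```

View pics/wcase.png

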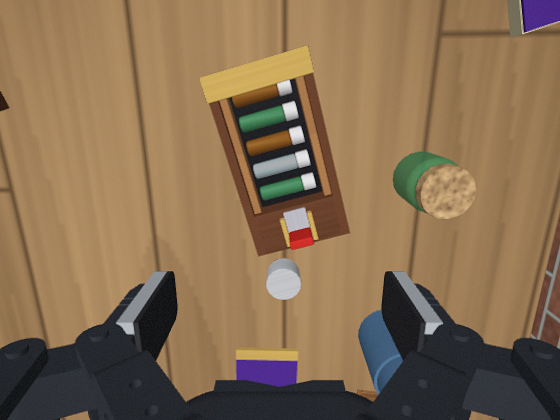

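The wrist view shows the case from above: brass lip at corners (200,78), (307,46), (314,72), (207,103); end block corners (349,233), (258,255); red fin top about (301,240). Tin at (284,280), jar at (435,185), cover tongue at (267,355).

```bash
python3 - <<'E'
from h import *
f=np.load("wcase.npz");im=f["im"];P=cloud(f["d"],f["K"],f["D"],f["W"]);a=(f["K"],f["D"],f["W"])
hsv=cv2.cvtColor(im,cv2.COLOR_RGB2HSV);H,S,V=[hsv[...,i].astype(int) for i in range(3)]
def rect(m,z,box):
    B=np.zeros(m.shape,np.uint8);B[box[1]:box[3],box[0]:box[2]]=1
    m=cv2.morphologyEx((m*B).astype(np.uint8),cv2.MORPH_OPEN,np.ones((3,3)))
    c=max(cv2.findContours(m,0,2)[0],key=cv2.contourArea).reshape(-1,2)
    q=plane(c,z,*a)[:,:2]*1000; r=cv2.minAreaRect(q.astype(np.float32)); print(np.median(P[m>0][:,2]).round(4),np.round(r[0],1),np.round(r[1],1),round(r[2],2)); return r
br=(H>19)&(H<28)&(S>120)&(V>120)
print("lip");rect(br,.051,(190,35,325,115))
print("red");rect(((H<5)|(H>172))&(S>170),.082,(270,200,330,260))
print("tongue");rect(br,.006,(225,335,310,375))
# lip corners & block corners
L=plane([(200,78),(307,46),(314,72),(207,103)],.051,*a)[:,:2]; Bk=plane([(258,255),(349,233)],.042,*a)[:,:2]
print((L*1000).round(1).tolist(),(Bk*1000).round(1).tolist())
for A,B in((L[0],L[1]),(L[3],L[2]),(Bk[0],Bk[1])): v=B-A; print(np.degrees(np.arctan2(v[1],v[0])),np.linalg.norm(v))
# depth-based segmentation of rim + tin
m=(P[...,2]>.036)&(P[...,2]<.056); n,l,s,c=cv2.connectedComponentsWithStats(m.astype(np.uint8)); 
k=l[70,255]; r=cv2.minAreaRect((P[l==k][:,:2]*1000).astype(np.float32)); print("case",r)
t=(P[...,2]>.030)&(P[...,2]<.038);t[:262]=0;t[:,:262]=0;t[:,305:]=0;t[300:]=0;print("tin",P[t].mean(0),t.sum())
E
```

```text
lip
nan [567.  278.3] [114.   26.1] 15.25
red
nan [612.8 112.4] [24.9 19.9] 15.07
tongue
nan [571.4 -96.8] [19.2 88.9] 88.28
[[510.0, 275.4], [618.4, 304.8], [626.0, 280.9], [515.5, 251.2]] [[564.4, 74.6], [673.2, 102.9]]
15.187707097065994 0.11225529152589243
15.051733305806119 0.11436793394949571
14.561574015457401 0.11246274837496366
case ((591.2727661132812, 189.55177307128906), (115.15541076660156, 210.890869140625), 15.254266738891602)
tin [0.59564179 0.03176297 0.03404847] 881
```

```bash
python3 -m crank '[-1,0,-6,0,0,0,-7,-1,0,-12,0,0,0,-14,-1,0,-16,0,0,0,-21,-1,0,-20,0,0,0,-28,-1,-2,-24,0,0,0,-35,-1,-4,-28,0,0,0,-42,-1,-6,-32,0,0,0,-49,-1,-6,-35,0,0,0,-56,-1,-6,-35,0,0,0,-63,-1,-6,-35,0,0,0,-70,-1,-6,-35,0,0,0,-77,-1,-6,-35,0,0,0,-84]' && python3 -m crank '[-1,0,0,-6,0,0,-6,-1,0,0,-6,0,0,-6,-1,0,0,-6,0,0,-6,-1,0,0,-6,0,0,-6]'; python3 snap.py wcov
```

```text
t: 1.9
eef_pos: [0.5291, -0.1725, 0.2909]
ee_rot: [-0.0, 0.999, 0.047, -0.0]
ft_force: [-0.4, 1.1, -0.0]
finger_gap: 0.0856
grasp_force: 0.0
t: 2.23
eef_pos: [0.529, -0.171, 0.2305]
ee_rot: [-0.0, 1.0, -0.001, -0.001]
ft_force: [-0.4, 0.3, 1.0]
finger_gap: 0.0855
grasp_force: 0.0
[[-0.002, 0.955, 0.296, 0.604], [-1.0, -0.001, -0.002, -0.171], [-0.002, -0.296, 0.955, 0.373], [0.0, 0.0, 0.0, 1.0]] [ 1.74599662e-04  9.99999794e-01 -5.91822203e-04  1.78933258e-04]
```

View pics/wcov.png

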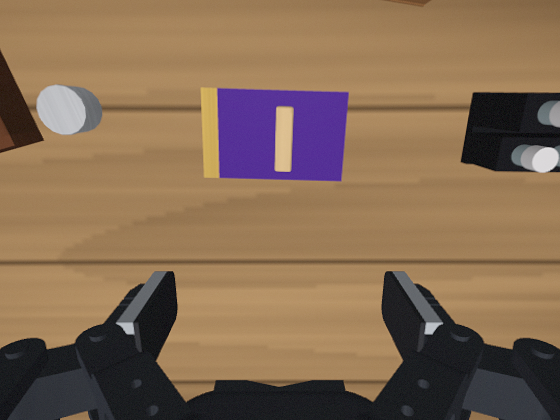

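The view shows the cover: tongue strip at (210,133), board (202–348, 88–181), pale handle bar at (284,139), vertical in the image. Tin at (62,110).

```bash
python3 - <<'E'
from h import *
f=np.load("wcov.npz");im=f["im"];a=(f["K"],f["D"],f["W"])
hsv=cv2.cvtColor(im,cv2.COLOR_RGB2HSV);H,S,V=[hsv[...,i].astype(int) for i in range(3)]
def rect(n,m,z):
    B=np.zeros(m.shape,np.uint8);B[80:190,190:360]=1
    m=cv2.morphologyEx((m*B).astype(np.uint8),cv2.MORPH_CLOSE,np.ones((9,9)) if n=="all" else np.ones((3,3)))
    c=max(cv2.findContours(m,0,2)[0],key=cv2.contourArea).reshape(-1,2)
    q=plane(c,z,*a)[:,:2]*1000; r=cv2.minAreaRect(q.astype(np.float32)); print(n,np.round(r[0],1),np.round(r[1],1),round(r[2],2))
pu=(H>118)&(H<150)&(S>100);br=(H>19)&(H<28)&(S>130)&(V>130)
rect("purple",pu,.006);rect("brass",br,.006);rect("all",pu|br,.006)
rect("handle",(H>10)&(H<24)&(S<125)&(V>170)&(np.arange(560)>262)&(np.arange(560)<305)&(np.arange(420)[:,None]>98)&(np.arange(420)[:,None]<178),.040)
E
```

```text
purple [ 569.2 -173.1] [129.8  89.7] 88.2
brass [571.4 -99.3] [15.5 89.7] 88.29
all [ 569.5 -164.8] [146.5  89.8] 88.35
handle [ 569.3 -174.7] [15.2 59.1] 88.09
```

```bash
python3 -m crank '[-1,4,-0.4,-4,0,0,-1.7,-1,4,-0.4,-8,0,0,-1.7,-1,4,-0.4,-12,0,0,-1.7,-1,4,-0.4,-16,0,0,-1.7,-1,4,-0.4,-19,0,0,-1.7,-1,4,-0.4,-21,0,0,-1.7,-1,4,-0.4,-21.9,0,0,-1.7,-1,4,-0.4,-21.9,0,0,-1.7,-1,4,-0.4,-21.9,0,0,-1.7]' 80 && python3 -m crank '[1,0,0,0,0,0,0,1,0,0,0,0,0,0,1,0,0,0,0,0,0,1,0,0,0,0,0,0,1,0,0,0,0,0,0,1,0,0,0,0,0,0,1,0,0,0,0,0,0,1,0,0,0,0,0,0,1,0,0,0,0,0,0]' 80
```

```text
t: 3.03
eef_pos: [0.5717, -0.1748, 0.0143]
ee_rot: [0.0, 1.0, -0.015, 0.001]
ft_force: [0.7, -1.0, -1.0]
finger_gap: 0.0855
grasp_force: 0.0
t: 3.78
eef_pos: [0.5705, -0.1742, 0.0131]
ee_rot: [0.0, 1.0, -0.015, 0.0]
ft_force: [-0.0, 0.8, 5.4]
finger_gap: 0.0144
grasp_force: 80.1
```

```bash
python3 -m crank '[1,0,0,3,0,0,0,1,0,0,7,0,0,0,1,0,1,11,0,0,0,1,0,3,15,0,0,1,1,0,6,15,0,0,3,1,0,10,15,0,0,5,1,0,14,15,0,0,7,1,1,18,15,0,0,9,1,1,22,15,0,0,11,1,2,26,15,0,0,13,1,2,30,15,0,0,15,1,2.5,33,15,0,0,16.9]' && python3 -m crank '[1,0,1,0,0,0,0,1,0,2,0,0,0,0,1,0,2.4,0,0,0,0,1,0,2.4,0,0,0,0,1,0,2.4,0,0,0,0,1,0,2.4,0,0,0,0]' && python3 -m crank '[1,0,0,0,-3.9,-1.0,0,1,0,0,0,-7.7,-2.1,0,1,0,0,0,-11.6,-3.15,0,1,0,0,-2,-11.6,-3.15,0,1,0,0,-4,-11.6,-3.15,0,1,0,0,-5.5,-11.6,-3.15,0,1,0,0,-5.5,-11.6,-3.15,0,1,0,0,-5.5,-11.6,-3.15,0]'
python3 snap.py whov; python3 - <<'E'
from h import *
for n in("scene","side"):
    im,d,K,D,W=grab(n); np.savez("hov_"+n+".npz",im=im,d=d,K=K,D=D,W=W)
    c=im[190:320,240:400] if n=="scene" else im[130:260,220:380]
    globals()[n]=cv2.resize(c,None,fx=2.5,fy=2.5,interpolation=cv2.INTER_CUBIC)
save("hov",np.hstack([scene,side]))
E
```

```text
t: 4.78
eef_pos: [0.5931, 0.1606, 0.1611]
ee_rot: [-0.001, 0.991, 0.135, -0.001]
ft_force: [0.6, 0.4, -2.4]
finger_gap: 0.0147
grasp_force: 79.1
t: 5.28
eef_pos: [0.5953, 0.1776, 0.1622]
ee_rot: [0.001, 0.991, 0.131, -0.0]
ft_force: [-0.6, 0.0, -1.8]
finger_gap: 0.0146
grasp_force: 79.0
t: 5.95
eef_pos: [0.5947, 0.1784, 0.1068]
ee_rot: [0.104, 0.986, 0.131, 0.013]
ft_force: [0.3, -0.4, -2.0]
finger_gap: 0.0146
grasp_force: 79.2
[[0.255, 0.939, 0.233, 0.66], [-0.944, 0.19, 0.269, 0.227], [0.208, -0.288, 0.935, 0.247], [0.0, 0.0, 0.0, 1.0]] [0.10390366 0.98586407 0.13067934 0.01410569]
```

View pics/whov.png

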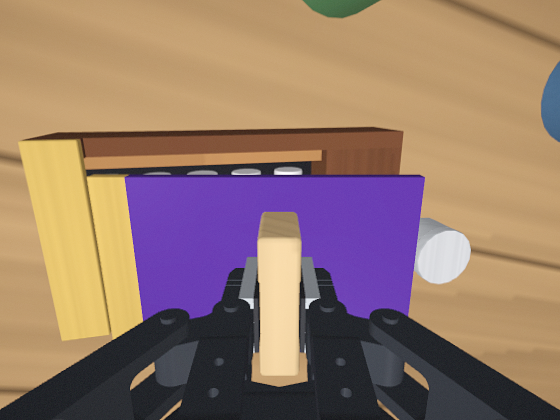

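View pics/hov.png

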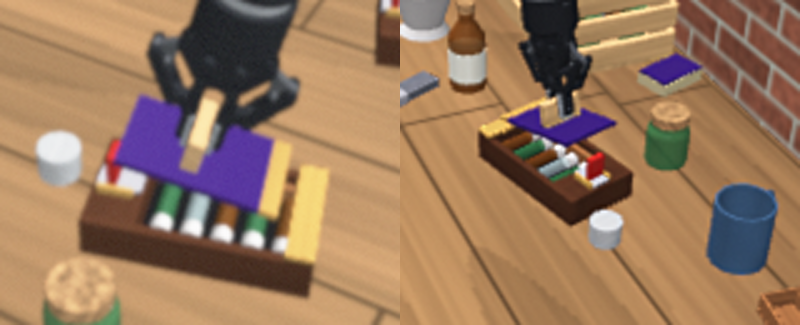

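The cover is held tilted above the case, tongue towards the lip. In the wrist view the board's near corners are (88,177) at the tongue and (424,178) at the tail; the lip's corners are (22,141) and (82,138), and the block corner is (402,131).

```bash
python3 - <<'E'
from h import *
f=np.load("whov.npz");K,D,W=f["K"],f["D"],f["W"];s=arm.get_state();q=s["ee_rot"]
th=np.radians(15.2);C=np.array([[np.cos(th),-np.sin(th),0],[np.sin(th),np.cos(th),0],[0,0,1]]);o=np.array([.586,.2089,0])
Rt=R.from_quat([q[1],q[2],q[3],q[0]]).as_matrix(); t=np.array(s["eef_pos"])
# tool frame -> cover frame: tool z=-cover z, tool x=cover x?
Rc=np.c_[Rt[:,0],-Rt[:,1],-Rt[:,2]]
print("tilt etc in case",R.from_matrix(C.T@Rc).as_euler("zyx",degrees=True).round(2))
def pix(p):
    c=(p-W[:3,3])@W[:3,:3]; c=np.array([c[:,0],-c[:,1],-c[:,2]]).T
    return cv2.projectPoints(c,np.zeros(3),np.zeros(3),K,D)[0].reshape(-1,2).round(1).tolist()
cov=lambda p:t+(np.array(p)-[.0012,-.010,.013])@Rc.T
print("cover px",pix(cov([[.045,.073,.006],[.045,-.073,.006],[.045,.057,.006]])),"seen 88,177 424,178 127,177")
print("tongue,tail case mm",((cov([[0,.073,0],[0,-.073,0]])-o)@C*1000).round(1).tolist())
print("case px",pix(o+np.array([[.057,.085,.051],[.057,.059,.051],[.057,-.125,.042]])@C.T),"seen 22,141 82,138 402,131")
E
```

```text
tilt etc in case [ -0.09  -0.14 -12.01]
cover px [[81.6, 173.4], [426.3, 173.5], [119.8, 173.5]] seen 88,177 424,178 127,177
tongue,tail case mm [[1.2, 47.6, 79.1], [0.9, -95.2, 109.5]]
case px [[17.1, 140.5], [77.0, 139.6], [402.6, 131.3]] seen 22,141 82,138 402,131
```

```bash
python3 -m crank '[1,-0.08,0.3,-1,0,0,0,1,-0.08,0.3,-2.5,0,0,0,1,-0.08,0.3,-3.5,0,0,0,1,-0.08,0.3,-4,0,0,0,1,-0.08,0.3,-4.2,0,0,0,1,-0.08,0.3,-4.2,0,0,0,1,-0.08,0.3,-4.2,0,0,0]' ; python3 snap.py wlow; python3 - <<'E'
from h import *
L=[]
for n,(x,y) in (("scene",(255,225)),("side",(235,155))):
    im=grab(n)[0]; L.append(cv2.resize(im[y:y+95,x:x+120],None,fx=3.3,fy=3.3,interpolation=cv2.INTER_CUBIC))
w=cv2.resize(np.load("wlow.npz")["im"][90:360],None,fx=.5,fy=.5); 
o=np.hstack(L); p=np.zeros((w.shape[0],o.shape[1],3),np.uint8); p[:,:w.shape[1]]=w; save("low",np.vstack([o,p]))
E
```

```text
t: 6.68
eef_pos: [0.5946, 0.1831, 0.0657]
ee_rot: [0.104, 0.986, 0.131, 0.014]
ft_force: [1.2, 0.3, -2.3]
finger_gap: 0.0149
grasp_force: 79.2
[[0.256, 0.939, 0.23, 0.659], [-0.944, 0.192, 0.268, 0.231], [0.207, -0.286, 0.936, 0.206], [0.0, 0.0, 0.0, 1.0]] [0.1036962  0.98577957 0.13144853 0.0143881 ]
```

View pics/low.png

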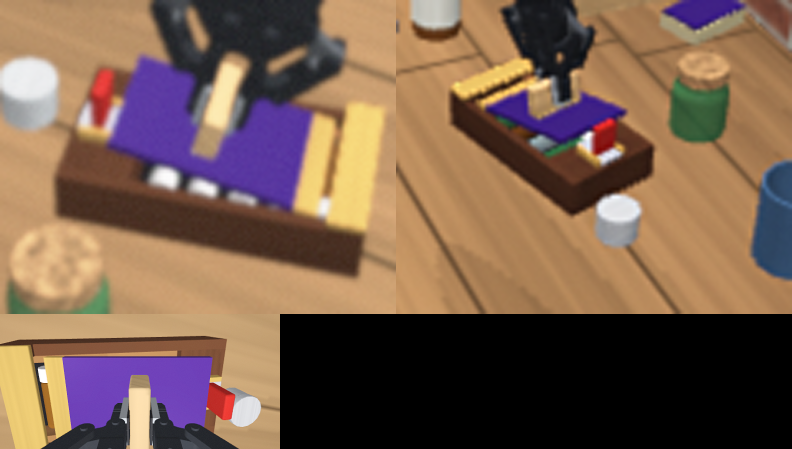

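The tongue lies inside the cavity opening just short of the lip, side gaps visible, with the bolt and fin clear of the tail. Now I feel for the ledge.

```bash
for i in 1; do python3 -m crank '[1,0,0,-0.1,0,0,0,1,0,0,-0.2,0,0,0,1,0,0,-0.3,0,0,0,1,0,0,-0.3,0,0,0]'; python3 -m crank '[1,0,0,-0.1,0,0,0,1,0,0,-0.2,0,0,0,1,0,0,-0.2,0,0,0]'; done
```

```text
t: 7.17
eef_pos: [0.594, 0.1829, 0.0621]
ee_rot: [0.104, 0.986, 0.132, 0.014]
ft_force: [-0.5, -0.8, -2.5]
finger_gap: 0.0149
grasp_force: 79.2
t: 7.42
eef_pos: [0.5944, 0.1828, 0.0613]
ee_rot: [0.104, 0.986, 0.131, 0.014]
ft_force: [-2.2, -1.1, 3.7]
finger_gap: 0.0147
grasp_force: 80.1
```

```bash
python3 -m crank '[1,0,0,0.15,0,0,0,1,0,0,0.3,0,0,0,1,-0.05,0.2,0.3,0,0,0,1,-0.13,0.5,0.3,0,0,0,1,-0.22,0.85,0.3,0,0,0,1,-0.32,1.2,0.3,0,0,0,1,-0.4,1.5,0.3,0,0,0,1,-0.47,1.75,0.3,0,0,0,1,-0.47,1.75,0.3,0,0,0,1,-0.47,1.75,0.3,0,0,0]'; python3 -m crank '[1,0,0,0,0,0,0]'
```

```text
t: 8.25
eef_pos: [0.5894, 0.2008, 0.0633]
ee_rot: [0.104, 0.986, 0.132, 0.014]
ft_force: [-0.4, -0.2, -2.4]
finger_gap: 0.015
grasp_force: 79.2
t: 8.33
eef_pos: [0.5896, 0.2002, 0.0634]
ee_rot: [0.104, 0.986, 0.131, 0.014]
ft_force: [0.1, 0.2, -3.1]
finger_gap: 0.015
grasp_force: 79.2
```

```bash
python3 -m crank '[1,-0.03,0.1,0,0,0,0,1,-0.05,0.2,0,0,0,0,1,-0.08,0.3,0,0,0,0,1,-0.09,0.35,0,0,0,0,1,-0.09,0.35,0,0,0,0]'; python3 -m crank '[1,-0.02,0.07,0,0,0,0,1,-0.04,0.14,0,0,0,0,1,-0.04,0.14,0,0,0,0]';python3 -m crank '[1,-0.02,0.07,0,0,0,0,1,-0.04,0.14,0,0,0,0,1,-0.04,0.14,0,0,0,0]'
```

```text
t: 8.75
eef_pos: [0.5886, 0.2042, 0.0634]
ee_rot: [0.104, 0.986, 0.132, 0.014]
ft_force: [-0.0, -0.2, -2.6]
finger_gap: 0.0149
grasp_force: 79.2
t: 9.0
eef_pos: [0.5885, 0.2045, 0.0635]
ee_rot: [0.104, 0.986, 0.131, 0.014]
ft_force: [0.7, -1.7, -2.4]
finger_gap: 0.0144
grasp_force: 79.2
t: 9.25
eef_pos: [0.5884, 0.2047, 0.0636]
ee_rot: [0.105, 0.986, 0.131, 0.014]
ft_force: [0.5, -5.1, -0.5]
finger_gap: 0.0147
grasp_force: 79.2
```

```bash
python3 -m crank '[1,0.07,-0.26,0,0,0,0,1,0.07,-0.26,0,0,0,0,1,0.095,-0.36,-0.3,1.93,0.53,0,1,0.12,-0.45,-0.61,3.86,1.05,0,1,0.14,-0.53,-0.93,5.79,1.58,0,1,0.165,-0.61,-1.24,7.72,2.1,0,1,0.165,-0.61,-1.24,7.72,2.1,0,1,0.165,-0.61,-1.24,7.72,2.1,0]'; python3 -m crank '[1,0.02,-0.06,-0.32,1.93,0.53,0,1,0.035,-0.12,-0.63,3.86,1.05,0,1,0.035,-0.12,-0.63,3.86,1.05,0,1,0.035,-0.12,-0.63,3.86,1.05,0]';python3 snap.py wlev; python3 - <<'E'
from h import *
L=[]
for n,(x,y) in (("scene",(265,225)),("side",(235,155))):
    im=grab(n)[0]; L.append(cv2.resize(im[y:y+95,x:x+120],None,fx=3.3,fy=3.3,interpolation=cv2.INTER_CUBIC))
w=cv2.resize(np.load("wlev.npz")["im"][90:360],None,fx=.9,fy=.9); 
o=np.hstack(L); p=np.zeros((w.shape[0],o.shape[1],3),np.uint8); p[:,:w.shape[1]]=w; save("lev",np.vstack([o,p]))
E
```

```text
t: 9.92
eef_pos: [0.5895, 0.2007, 0.051]
ee_rot: [0.035, 0.991, 0.132, 0.005]
ft_force: [-0.3, -0.2, -2.4]
finger_gap: 0.0145
grasp_force: 79.8
t: 10.25
eef_pos: [0.5901, 0.1999, 0.0451]
ee_rot: [0.001, 0.991, 0.132, 0.0]
ft_force: [0.1, -0.4, -0.6]
finger_gap: 0.0149
grasp_force: 80.3
[[0.262, 0.923, 0.282, 0.662], [-0.965, 0.251, 0.077, 0.219], [0.0, -0.292, 0.956, 0.188], [0.0, 0.0, 0.0, 1.0]] [5.12490263e-04 9.91154789e-01 1.32709248e-01 4.20222542e-04]
```

View pics/lev.png

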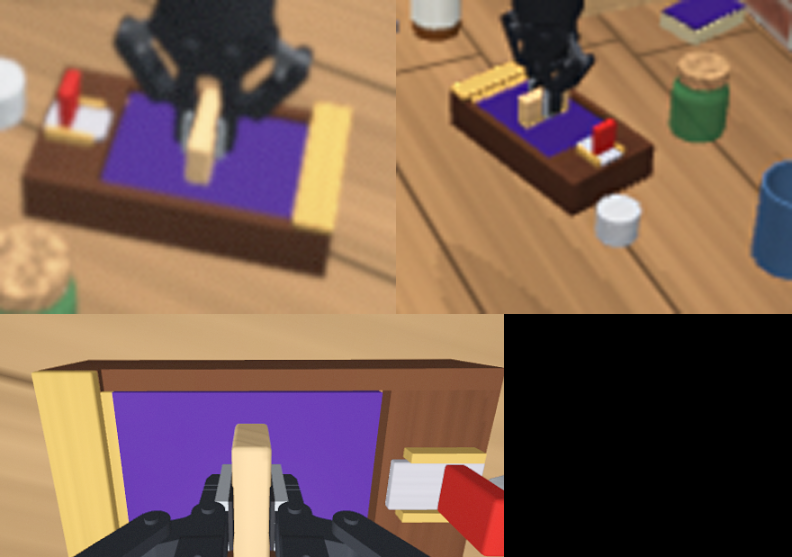

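The cover lies flush in the opening, tongue under the lip; the bolt plate is still clear of it. I press lightly, release and rise.

```bash
python3 -m crank '[1,0,0,-0.1,0,0,0,1,0,0,-0.1,0,0,0,1,0,0,-0.1,0,0,0,0.2,0,0,0,0,0,0,0.2,0,0,0,0,0,0,0.2,0,0,0,0,0,0,0.2,0,0,0,0,0,0,0.2,0,0,2,0,0,0,0.2,0,0,5,0,0,0,0.2,0,0,8,0,0,0,0.2,0,0,11,0,0,0,0.2,0,0,11,0,0,0]'; python3 -m crank '[0.2,0,-2,0,0,0,0,0.2,0,-2,0,0,0,0,0.2,0,-2,0,0,0,0]' ; python3 snap.py wfin; python3 - <<'E'
from h import *
f=np.load("wfin.npz");im=f["im"];a=(f["K"],f["D"],f["W"])
hsv=cv2.cvtColor(im,cv2.COLOR_RGB2HSV);H,S,V=[hsv[...,i].astype(int) for i in range(3)]
th=np.radians(15.2);C=np.array([[np.cos(th),-np.sin(th)],[np.sin(th),np.cos(th)]]);o=np.array([.586,.2089])
m=(((H<5)|(H>172))&(S>170)).astype(np.uint8); c=max(cv2.findContours(m,0,2)[0],key=cv2.contourArea).reshape(-1,2)
print("bbox",c.min(0),c.max(0))
q=(plane(c,.082,*a)[:,:2]-o)@C*1000; print("red at z82: case x",q[:,0].min(),q[:,0].max(),"y",q[:,1].min(),q[:,1].max())
s=np.array(arm.get_state()["eef_pos"]);print("tcp case",(s[:2]-o)@C*1000)
p=(H>118)&(H<150)&(S>100);p=p.astype(np.uint8);c=max(cv2.findContours(p,0,2)[0],key=cv2.contourArea).reshape(-1,2)
q=(plane(c,.038,*a)[:,:2]-o)@C*1000; print("purple case",q.min(0),q.max(0))
E
```

```text
t: 11.4
eef_pos: [0.5935, 0.201, 0.1618]
ee_rot: [-0.001, 0.991, 0.132, 0.006]
ft_force: [1.0, 1.3, 1.3]
finger_gap: 0.0343
grasp_force: 0.0
t: 11.65
eef_pos: [0.5899, 0.1782, 0.1542]
ee_rot: [0.001, 0.991, 0.131, -0.0]
ft_force: [0.3, 1.1, 0.2]
finger_gap: 0.0341
grasp_force: 0.0
[[0.259, 0.923, 0.284, 0.662], [-0.966, 0.248, 0.076, 0.198], [-0.0, -0.294, 0.956, 0.297], [0.0, 0.0, 0.0, 1.0]] [ 1.03790395e-04  9.91285181e-01  1.31732653e-01 -4.33337030e-04]
bbox [376 186] [404 233]
red at z82: case x -11.756360721428763 19.775145050112236 y -110.57706498903052 -92.72525804113356
tcp case [ -4.25306144 -29.37002991]
purple case [-44.78251957 -72.2117952 ] [45.45249637 58.12485353]
```

View pics/wfin.png

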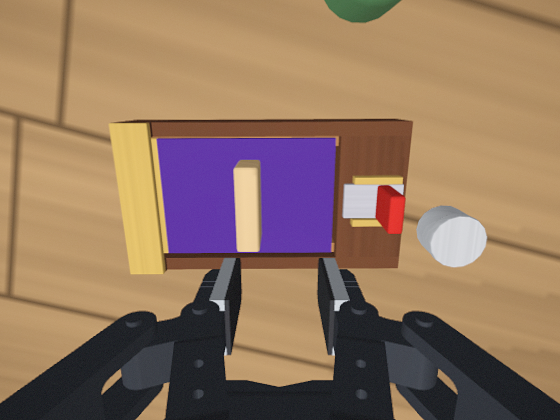

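Cover is home (purple from (158,138) to (336,253), handle at (248,205)). The red fin top is at about (390,208), with nothing in the way of the fingers; tin at (452,236).

```bash
python3 -m crank '[0.2,1.2,-3.6,0,0,0,0,0.2,2.4,-7.3,0,0,0,0,0.2,2.4,-7.3,-1,0,0,0,0.2,2.4,-7.3,-3,0,0,0,0.2,2.4,-7.3,-5,0,0,0,0.2,2.4,-7.3,-7,0,0,0,0.2,2.4,-7.3,-8.5,0,0,0,0.2,2.4,-7.3,-9.6,0,0,0,0.2,2.4,-7.3,-9.6,0,0,0,0.2,2.4,-7.3,-9.6,0,0,0]' && python3 -m crank '[1,0,0,0,0,0,0,1,0,0,0,0,0,0,1,0,0,0,0,0,0,1,0,0,0,0,0,0,1,0,0,0,0,0,0]' 40
```

```text
t: 12.53
eef_pos: [0.6134, 0.1071, 0.058]
ee_rot: [0.0, 0.991, 0.133, -0.001]
ft_force: [-0.6, 0.5, 0.5]
finger_gap: 0.034
grasp_force: 0.0
t: 12.95
eef_pos: [0.6149, 0.1068, 0.0601]
ee_rot: [0.0, 0.991, 0.132, 0.001]
ft_force: [0.5, 0.8, 4.0]
finger_gap: 0.0089
grasp_force: 42.9
```

```bash
python3 -m crank '[1,-0.08,0.3,0,0,0,0,1,-0.16,0.6,0,0,0,0,1,-0.24,0.9,0,0,0,0,1,-0.31,1.2,0,0,0,0,1,-0.39,1.5,0,0,0,0,1,-0.47,1.8,0,0,0,0,1,-0.54,2.0,0,0,0,0,1,-0.54,2.0,0,0,0,0,1,-0.54,2.0,0,0,0,0]';python3 -m crank '[1,-0.05,0.2,0,0,0,0,1,-0.08,0.3,0,0,0,0,1,-0.08,0.3,0,0,0,0]'
```

```text
t: 13.7
eef_pos: [0.6097, 0.1257, 0.0601]
ee_rot: [0.001, 0.991, 0.132, 0.001]
ft_force: [-0.5, -1.6, 5.9]
finger_gap: 0.0092
grasp_force: 43.1
t: 13.95
eef_pos: [0.6096, 0.1261, 0.0601]
ee_rot: [0.002, 0.991, 0.131, 0.001]
ft_force: [1.4, -5.6, 5.8]
finger_gap: 0.0093
grasp_force: 43.1
```

The bolt is at its stop (fin at case y −86 mm). Release and rise.

```bash
python3 -m crank '[1,0.08,-0.3,0,0,0,0,1,0.08,-0.3,0,0,0,0,0.2,0.08,-0.3,0,0,0,0,0.2,0.08,-0.3,0,0,0,0,0.2,0.08,-0.3,0,0,0,0,0.2,0.08,-0.3,0,0,0,0,0.2,0.08,-0.3,2,0,0,0,0.2,0.08,-0.3,5,0,0,0,0.2,0.08,-0.3,9,0,0,0,0.2,0.08,-2.5,10,0,0,0,0.2,0.08,-4.5,10,0,0,0,0.2,0.08,-4.5,10,0,0,0]'; python3 snap.py wend
```

```text
t: 14.95
eef_pos: [0.6095, 0.0789, 0.16]
ee_rot: [0.002, 0.992, 0.129, 0.001]
ft_force: [0.5, -1.0, 0.0]
finger_gap: 0.0344
grasp_force: 0.0
[[0.256, 0.925, 0.281, 0.682], [-0.967, 0.244, 0.078, 0.098], [0.003, -0.292, 0.957, 0.303], [0.0, 0.0, 0.0, 1.0]] [9.54307464e-04 9.91508275e-01 1.30040050e-01 1.23867616e-04]
```

View pics/wend.png

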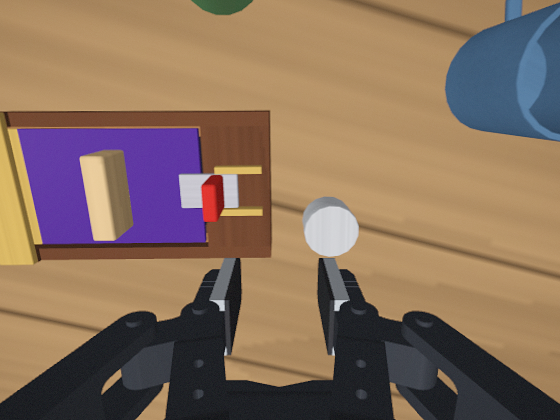

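The bolt plate (181–238, 190) now overlaps the cover's end at (203,190). The cover is flush, the gripper is clear and the tin hasn't moved.

```bash
python3 -m crank '[0.2,0,0,0,0,0,0,0.2,0,0,0,0,0,0]' >/dev/null; python3 -c "
from plant import arm
print(arm.sign_off())"
```

```text
the job is handed in; nothing more can be done
None
```

The vial case is closed: the cover lies home under the lip, the bolt is slid to its stop over the free end, the gripper is clear, and the job was handed in at about 15 s of the 51 s allowed; no verdict came back.

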